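# Find the bar whose rounded nose fits the radius leaf

### The arm

A 6-joint arm with a two-finger parallel gripper is mounted at the origin on a cart in front of the work surface, level with it; the furniture and walls round the work are solid. World frame = base frame: x ahead of the robot, y to its left, z up, the work surface at z = 0. Lengths are in m, angles in degrees, forces in N, time in s.
With the tool pointing down it reaches from about 0.4 to 0.825 m from the base axis. Payload 7 kg.
Tool frame: the origin (TCP) lies between the finger pads; the fingertips stand 22 mm ahead of it and the grasp point (between the pads) lies 3 mm ahead of it; z points along the fingers, y is the direction in which the jaws open and shut (so a half turn about z gives the same grasp; the last joint's range is limited). The gripper opens to 88 mm and grips with 3 to 60 N. Pads are 19 mm wide; open, the fingers measure 130 mm over their backs; the gripper's body (78 mm by 193 mm) begins 47 mm behind the grasp point.
Start: joints at [89.101, 20.546, 0.682, 0, -70.136, -16.507], TCP at [0.202, 0.644, 0.249] pointing down, gripper open.
Joint ranges: [-176.03, 176.03], [-82.01, 121.73], [-58.28, 71.71], [-173.87, 95.51], [-174.79, -0.11], [-173.66, 173.66]. Speed limits (degrees/s): [136.94, 136.94, 172.46, 180, 180, 180].

### API

Orientations are given as [roll, pitch, yaw] about the fixed x, y, z axes, in that order (R = Rz(yaw) Ry(pitch) Rx(roll)).
In Python, from plant import telemetry, cams, r gives the robot as it stands.
- The arm moves only by the tool carry_out, never from a script. Its argument "commands" is one flat list of numbers, 5 for each row, row after row: the shift along the world's x, y, z as a fraction of full scale, then the turn about the world's z as a fraction of full scale, then the gripper's target within -1 to 1 (shut at 1, half-way at 0, fully open at -1). In form: [x, y, z, turn, claw, x, y, z, turn, claw, ...]. A call has 1 to 8 rows; each row shifts and turns the commanded pose from where the row before left it; what a row does not reach is not made up. Full scale, the value 1, is 0.04 m for a shift and 4 degrees for a turn. A row lasts 1/10 s, in which the tool goes at most 50 mm and 8.59 degrees, less where a joint would pass 70% of its speed; a pose out of reach is approached as far as the arm can. A call with a number of a shift or a turn outside -1 to 1 is refused whole. A call with a gripper value outside its range is refused whole. The fingers move at their own pace and stop on an object; "grip_force" is the grip in N (left out, the last holds). Time passes only in rows, so rows that do not move let the fingers close. It gives the time, the measured TCP pose, the force and the opening at its end, in the units of the state.
- telemetry.get_state(): the state, without advancing time (a new reading comes with each control period).
- cams.capture(name): name is "scene" or "top" or "wrist"; returns a dict with "frame" (480x640x3 uint8, red, green, blue), "camera_matrix" (3x3 intrinsics, pixels), "camera_from_world" (4x4, takes a point from world to camera coordinates); the wrist camera has in their place "mount" (4x4, takes a point from camera to tool coordinates, whose origin is the TCP and whose axes are the flange's). Camera axes: x right, y down, z forward; pixel columns grow to the right and rows downward; lengths in m; the calibration is good to about 2 mm. The wrist camera is an equidistant fisheye: a pixel r from the principal point sees the ray r / f radians off the axis. A picture is of the moment at which its call begins: read the wrist's pose just before it. There is no depth.
- r.close_job(): hands the job in, once; it reports no verdict.
The state is a dict: "time_s": time; "joints": joint angles; "qd": joint speeds; "joint_torque": joint torques, N m; "tcp_pos": TCP position; "eef_rot": TCP orientation; "contact_force": force on the tool from outside, world axes, zero at the start; "moment": the same for the moment, N m; "gripper_width": finger opening in m.
Only numpy, scipy, OpenCV 4.12 (cv2) and the standard library are available. Lean on these libraries where they do the work, as an engineer would, in place of code of your own. Each camera call takes 0.05 s, during which the arm holds its last target. There are 200 camera calls.

### The job

Take the horseshoe-shaped radius leaf by its tab out of its holder and try it gently, never pressing hard, on the rounded noses of the three bars until you find the one on which it goes fully home and does not rock. Set the leaf down there by hand, upright and home about the middle of that bar's length, let go of it, and leave the things lying around alone.

Things in the scene. Friction and masses are not known exactly. Their poses are not given: they have to be found in the camera images.
- leaf: Radius leaf, bare aluminium, 43 mm wide (y), 80 mm tall (z), about 0.12 kg: an upright tab 24 mm wide (y) and 12 mm thick (x) on top of a horseshoe (shoe), one rigid piece. Origin between the ends of the horseshoe's legs. Starts upright in the holder.
- shoe: The horseshoe part of the leaf (same origin and axes), 10 mm thick (x), upside-down U: an inner half-round arc of 12.5 mm radius running down into two straight legs 14 mm long and 9 mm wide, the slot between them 25 mm wide. It must not be pressed hard (keep contact below about 20 N).
- leaf_tab (a point): Middle of the leaf's tab, where to pinch it through its thickness (x): 62 mm above the ends of the legs, 18 mm below the leaf's top; the bare tab reaches from 26 mm below this point to 18 mm above it. x: through the thickness, y: across the legs, z: up.
- leaf_arc (a point): Centre of the leaf's inner arc, in its open slot: 48 mm below leaf_tab, 14 mm above the ends of the legs; same axes. It tells how far the leaf has gone down on a nose.
- holder: Fixed black holder, 36 x 64 mm, 22 mm tall, with a slot 14 mm wide (its x) and 48 mm long (its y) over a 6 mm floor, in which the leaf's legs stand; the leaf lifts straight up out of it. Origin at the middle of its underside, z up.
- plate: Fixed steel plate 62 x 200 x 10 mm (x, y, z) on the bench, origin in the middle of its underside. Three bare steel bars stand on it, 65 mm apart along y: upright blades 40 mm long (x) with a fully rounded upper edge (nose axis along x). Nose radii 9.5, 12 and 14.5 mm; which bar stands where changes and is not told. Feet of the bars: top 20 mm above the bench.
- nose_1 (a point): Drawing position of the centre of the round nose of the bar at the plate's +y end, 40 mm above the bench, half-way along the bar. Each bar really stands up to 2.5 mm off its point across the bars (y, either way; not in x, z or yaw): find it by feel; the crest is a nose radius higher, the blade below is two nose radii thick. x: along the nose, y: across the bars, z: up.
- nose_2 (a point): The same point for the middle bar. Leaf lowered over a bar: on the 12 mm nose it goes home with leaf_arc 0.5 mm below the nose point and 0.5 mm of side play (y) each way about the bar; on the 9.5 mm nose it sinks to 3 mm below and rocks, with 3 mm of side play each way; on the 14.5 mm nose the legs' ends stop on the round, leaf_arc about 21 mm above; so they do on any nose met off its middle.
- nose_3 (a point): The same point for the bar at the plate's -y end.
- loupe_mid (a point): Bystander: black eyeglass loupe, a cup 38 mm across and 37 mm tall, loose on the bench; the point is its centre. Leave it alone.
- mount_sample_6_mid (a point): Bystander: black resin mount, a disc 30 mm across and 16 mm tall, loose on the bench; the point is its centre. Leave it alone.
- paste_tin_mid (a point): Bystander: round blue tin 55 mm across and 22 mm tall, loose on the bench; the point is its centre. Leave it alone.
Not all that is in view belongs to the job. Of the things like the leaf, leave any that is green or orange; of the rest the smaller one is meant.

How it is judged (in metres and radians):
On the way, in this order (a step that is already met when the one before it is completed fails the run):
1. the leaf has been lifted out of the holder (height (world z) of leaf_tab above 0.1 m), for 0.1 s.
2. the leaf, still held, has come to its home height, upright, on a bar (((z of leaf_arc in the frame of nose_1 between -0.0017 and 0.0012 m and y of leaf_arc in the frame of nose_1 between -0.0045 and 0.0045 m and x of leaf_arc in the frame of nose_1 between -0.015 and 0.015 m) or (z of leaf_arc in the frame of nose_2 between -0.0017 and 0.0012 m and y of leaf_arc in the frame of nose_2 between -0.0045 and 0.0045 m and x of leaf_arc in the frame of nose_2 between -0.015 and 0.015 m) or (z of leaf_arc in the frame of nose_3 between -0.0017 and 0.0012 m and y of leaf_arc in the frame of nose_3 between -0.0045 and 0.0045 m and x of leaf_arc in the frame of nose_3 between -0.015 and 0.015 m)) and angle between leaf_arc's own z axis and vertical below 0.12 rad and angle between the x axis of leaf_arc and the x axis of nose_1, either way round below 0.15 rad and contact force between the fingers and leaf above 0.5 N), for 0.2 s.
At the end, for the whole second after the job is handed in: The leaf rests, released, home on the bar that it fits: arc centre between 1.7 mm below and 1.2 mm above the nose point, within 4.5 mm of it across the bars and 15 mm along them (the bar may stand 2.5 mm off), upright within 0.12 rad and square to the bar within 0.15 rad (((z of leaf_arc in the frame of nose_1 between -0.0017 and 0.0012 m and y of leaf_arc in the frame of nose_1 between -0.0045 and 0.0045 m and x of leaf_arc in the frame of nose_1 between -0.015 and 0.015 m) or (z of leaf_arc in the frame of nose_2 between -0.0017 and 0.0012 m and y of leaf_arc in the frame of nose_2 between -0.0045 and 0.0045 m and x of leaf_arc in the frame of nose_2 between -0.015 and 0.015 m) or (z of leaf_arc in the frame of nose_3 between -0.0017 and 0.0012 m and y of leaf_arc in the frame of nose_3 between -0.0045 and 0.0045 m and x of leaf_arc in the frame of nose_3 between -0.015 and 0.015 m)) and angle between leaf_arc's own z axis and vertical below 0.12 rad and angle between the x axis of leaf_arc and the x axis of nose_1, either way round below 0.15 rad and linear speed of leaf below 0.02 m/s and contact force between the fingers and leaf below 0.1 N); the robot touches nothing.
It fails at once if the leaf's horseshoe is pressed hard (over 30 N) against a bar or anything else (contact force between shoe and anything else above 30 N).
It fails at once if the leaf is dropped (linear speed of leaf above 0.3 m/s and contact force between the fingers and leaf below 0.1 N).
It fails at once if the loupe is pushed more than 20 mm (distance of loupe_mid from where it was at the start of the episode above 0.02 m).
It fails at once if the mount sample 6 is pushed more than 20 mm (distance of mount_sample_6_mid from where it was at the start of the episode above 0.02 m).
It fails at once if the paste tin is pushed more than 20 mm (distance of paste_tin_mid from where it was at the start of the episode above 0.02 m).
It also fails if it takes over 67 s, if anything falls off the work surface, if the arm or the gripper's body presses on something with over 40 N, if the wrist force passes 120 N, or if a joint passes its speed limit or range.

## Working session

There is one attempt and no reset: what is moved stays moved. The work goes in short steps, Python scripts to look and compute and a tool call to move; the robot and the scene stay as the last step left them, time stands still between calls to the robot, and variables do not carry over. Pictures are saved under pics/ and viewed, about 8 in all and at most 12, crops included, and the job is handed in when it is done.

Besides the shell and the picture viewer there is one more tool, called after "Emit:" in YAML: its name, and indented under it one key for each argument. carry_out: Moves the arm, as the interface text tells. Shift numbers are shares of 0.04 m and turn numbers shares of 4 degrees, none past 1 either way. Its arguments: {"type":"object","properties":{"commands":{"type":"array"},"grip_force":{"type":"number"}},"required":["commands"]}

```bash
mkdir -p pics; ls
cat > h.py <<'E'
import numpy as np,cv2
from plant import telemetry,cams,r
from scipy.spatial.transform import Rotation as R
def ray(c,u,v):
    K=c["camera_matrix"];T=np.linalg.inv(c["camera_from_world"])
    d=T[:3,:3]@np.linalg.solve(K,[u,v,1.]);return T[:3,3],d/np.linalg.norm(d)
def onz(c,u,v,z):
    o,d=ray(c,u,v);return o+d*(z-o[2])/d[2]
def proj(c,p):
    q=c["camera_from_world"]@np.append(p,1);q=c["camera_matrix"]@q[:3];return q[:2]/q[2]
def meet(a,b):
    (o1,d1),(o2,d2)=a,b;A=np.c_[d1,-d2];s=np.linalg.lstsq(A,o2-o1,rcond=None)[0]
    p,q=o1+s[0]*d1,o2+s[1]*d2;return (p+q)/2,np.linalg.norm(p-q)
def get(n,f):
    c=cams.capture(n);cv2.imwrite('pics/%s.png'%f,c["frame"][:,:,::-1]);np.save('pics/%s.npy'%f,c,allow_pickle=True);return c
def load(f): return np.load('pics/%s.npy'%f,allow_pickle=True).item()
def wray(c,u,v,st):
    K=np.array(c["camera_matrix"]);x=(u-K[0,2])/K[0,0];y=(v-K[1,2])/K[1,1];t=np.hypot(x,y)
    d=np.array([x/t*np.sin(t),y/t*np.sin(t),np.cos(t)])
    Rt=R.from_euler('xyz',st["eef_rot"],degrees=True).as_matrix();M=np.array(c["mount"])
    return np.array(st["tcp_pos"])+Rt@M[:3,3],Rt@M[:3,:3]@d
E
python3 - <<'E'
from h import *
for n in("scene","top"):
    c=get(n,n+"0");print(n,np.linalg.inv(c["camera_from_world"])[:3].round(3),c["camera_matrix"].round(1))
print(telemetry.get_state())
cv2.imwrite('pics/both.png',np.vstack([load("scene0")["frame"],load("top0")["frame"]])[:,:,::-1])
E
```

```text
pics
scene [[-0.563 -0.428  0.707 -0.109]
 [-0.826  0.286 -0.486  0.412]
 [ 0.006 -0.857 -0.515  0.573]] [[526.1   0.  317.2]
 [  0.  526.1 243.4]
 [  0.    0.    1. ]]
top [[ 0.004 -0.989  0.148  0.408]
 [-1.    -0.008 -0.024 -0.055]
 [ 0.025 -0.148 -0.989  1.246]] [[590.9   0.  325.7]
 [  0.  590.9 235.8]
 [  0.    0.    1. ]]
{'time_s': 0.1, 'joints': array([ 8.91017344e+01,  2.05865815e+01,  6.39265291e-01, -1.77170699e-02,
       -7.01353542e+01, -1.65070446e+01]), 'qd': array([ 0.04730761, -0.11290709,  0.01825198,  0.02511543,  0.01628011,
       -0.13955142]), 'joint_torque': array([-1.74645062e-03, -5.84163702e+01,  2.93747020e+01,  7.01543212e+00,
        1.01817143e-02, -5.15695569e-05]), 'tcp_pos': array([0.20181264, 0.64370449, 0.24772671]), 'eef_rot': array([ 1.79916004e+02, -7.52190166e-03, -1.74113370e+01]), 'contact_force': array([-0.2712211 , -0.21187767, -0.20030422]), 'moment': array([-0.01007232,  0.00550023,  0.02593362]), 'gripper_width': 0.08804621265855805}
```

View pics/scene0.png

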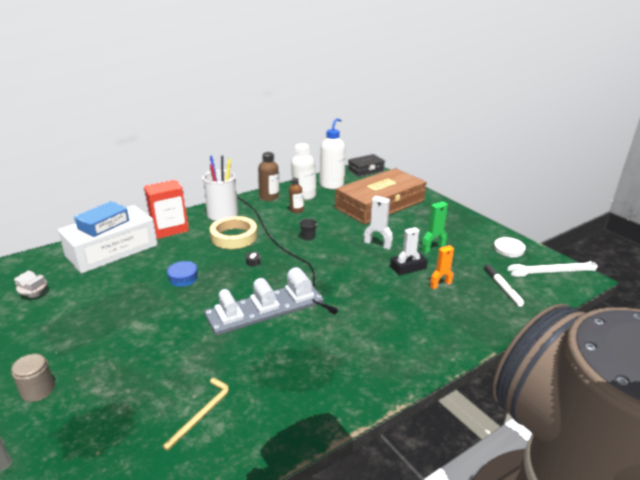

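View pics/top0.png

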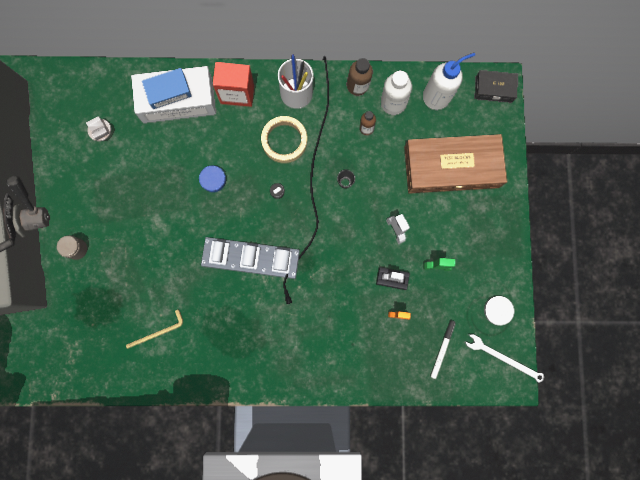

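Run:
```python
from h import *
t=load("top0")["frame"];s=load("scene0")["frame"]
a=cv2.resize(t[225:305,195:305],None,fx=3.6,fy=3.6,interpolation=cv2.INTER_CUBIC)
b=cv2.resize(t[205:305,365:465],None,fx=2.88,fy=2.88,interpolation=cv2.INTER_CUBIC)
c=cv2.resize(s[255:335,200:330],None,fx=3.05,fy=3.05,interpolation=cv2.INTER_CUBIC)
d=cv2.resize(s[195:295,360:460],None,fx=3,fy=3,interpolation=cv2.INTER_CUBIC)
im=np.zeros((600,720,3),np.uint8)
for p,y,x in((a,0,0),(b,0,410),(c,300,0),(d,300,410)): im[y:y+p.shape[0],x:x+p.shape[1]]=p[:,:min(p.shape[1],720-x)]
cv2.imwrite('pics/crop.png',im[:,:,::-1])
```

```text
(no output)
```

View pics/crop.png

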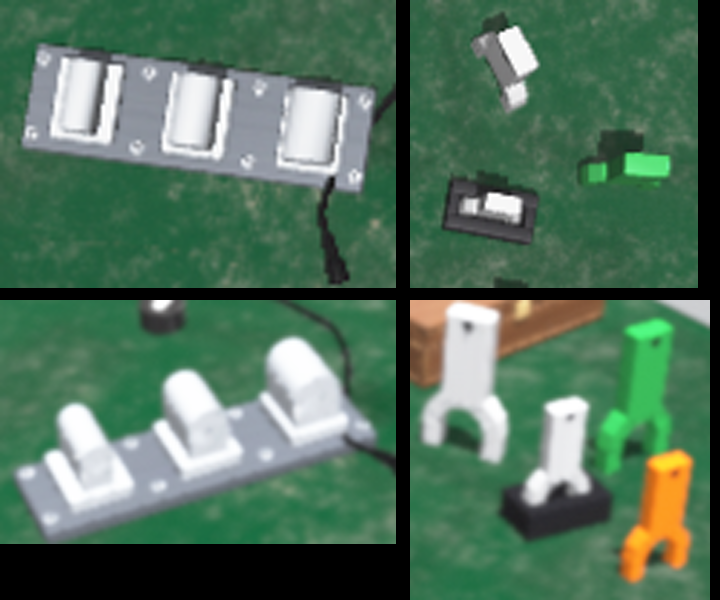

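Run:
```python
from h import *
T=load("top0");S=load("scene0");t=T["frame"];hsv=cv2.cvtColor(t,cv2.COLOR_RGB2HSV)
m=np.zeros((480,640),np.uint8);roi=(slice(228,290),slice(195,305))
f=t.astype(int);mm=((f[...,2]>f[...,1]+2)&(f[...,2]>60))|(f.min(2)>150);m[roi]=mm[roi]*255
m=cv2.morphologyEx(m,cv2.MORPH_CLOSE,np.ones((5,5)));m=cv2.morphologyEx(m,cv2.MORPH_OPEN,np.ones((5,5)))
c=max(cv2.findContours(m,0,2)[0],key=cv2.contourArea)
P=np.array([onz(T,*q,0.010)[:2] for q in c[:,0].astype(float)]).astype(np.float32)
print("plate",cv2.minAreaRect(P*1000))
# leaf top face
w=np.zeros((480,640),np.uint8);w[262:292,372:412]=(f.min(2)>200)[262:292,372:412]*255
cs=sorted(cv2.findContours(w,0,2)[0],key=cv2.contourArea)
for q in cs[-3:]:
    print(cv2.contourArea(q),cv2.minAreaRect(q));
p,e=meet(ray(T,397.3,276.9),ray(S,412,230.7));print("leaf top",p,e)
c=cs[-1];print(cv2.minAreaRect(np.array([onz(T,*q,.086)[:2]*1000 for q in c[:,0].astype(float)]).astype(np.float32)))
# holder
k=np.zeros((480,640),np.uint8);k[255:300,370:415]=((f.max(2)<75)&(abs(f[...,1]-f[...,0])<15))[255:300,370:415]*255
k=cv2.morphologyEx(k|w,cv2.MORPH_CLOSE,np.ones((5,5)));c=max(cv2.findContours(k,0,2)[0],key=cv2.contourArea)
print("holder",cv2.minAreaRect(np.array([onz(T,*q,.022)[:2]*1000 for q in c[:,0].astype(float)]).astype(np.float32)))
```

```text
plate ((545.9095458984375, 73.46598815917969), (199.578857421875, 61.06095504760742), 82.68598937988281)
7.0 ((385.5, 276.0), (4.0, 3.0), 90.0)
55.0 ((396.7115478515625, 275.44232177734375), (11.374736785888672, 6.079599857330322), 11.309932708740234)
leaf top [ 0.50129562 -0.22429249  0.08449841] 0.0011634510113644175
((503.6513366699219, -223.32455444335938), (22.38043785095215, 12.048527717590332), 79.03598022460938)
holder ((503.9433288574219, -224.1411895751953), (64.61973571777344, 38.080650329589844), 79.04026794433594)
```

Emit:
carry_out:
  commands: [0.8, -0.9, 0, -1, -1, 0.8, -0.9, 0, -1, -1, 0.8, -0.9, 0, -1, -1, 0.8, -0.9, 0, -1, -1, 0.8, -0.9, 0, -1, -1, 0.8, -0.9, 0, -1, -1, 0.8, -0.9, 0, -1, -1, 0.8, -0.9, 0, -1, -1]
  grip_force: 20

```text
time_s: 0.9
tcp_pos: [0.4587, 0.3543, 0.2484]
eef_rot: [180.0, 0.0, -49.6]
contact_force: [1.2, 0.9, 0.4]
gripper_width: 0.0876
```

Emit:
carry_out:
  commands: [0.15, -1, 0, -1, -1, 0.15, -1, 0, -1, -1, 0.15, -1, 0, -1, -1, 0.15, -1, 0, -1, -1, 0.15, -1, 0, -1, -1, 0.15, -1, 0, -1, -1, 0.15, -1, 0, -1, -1, 0.15, -1, 0, -1, -1]

```text
time_s: 1.7
tcp_pos: [0.5056, 0.0344, 0.2485]
eef_rot: [180.0, 0.0, -81.6]
contact_force: [0.4, 0.2, -0.5]
gripper_width: 0.0872
```

Emit:
carry_out:
  commands: [0, -1, 0, -1, -1, 0, -1, 0, -1, -1, 0, -1, 0, -1, -1, 0, -1, 0, -1, -1, 0, -1, 0, -0.9, -1, 0, -1, 0, 0, -1, 0, -0.4, 0, 0, -1, 0, 0, 0, 0, -1]

```text
time_s: 2.5
tcp_pos: [0.5054, -0.2219, 0.2478]
eef_rot: [179.9, -0.0, -101.2]
contact_force: [0.2, 0.0, 0.5]
gripper_width: 0.0877
```

Run:
```python
from h import *
st=telemetry.get_state();np.save('pics/w1s.npy',st,allow_pickle=True);c=get("wrist","w1")
print(st["joints"].round(1),st["tcp_pos"],st["eef_rot"],c["mount"],c["camera_matrix"])
```

```text
[ -3.4   9.1 -15.    0.  -66.   -7.8] [ 0.50536503 -0.22191977  0.24784237] [ 1.79923423e+02 -1.41190381e-02 -1.01183453e+02] [[-2.07125375e-04 -9.63130729e-01 -2.69033746e-01  7.26796789e-02]
 [ 9.99999506e-01  6.21189992e-05 -9.92269534e-04  7.17198201e-04]
 [ 9.72397386e-04 -2.69033819e-01  9.63130240e-01 -1.35999161e-01]
 [ 0.00000000e+00  0.00000000e+00  0.00000000e+00  1.00000000e+00]] [[371.64829954   0.         321.21789784]
 [  0.         371.64829954 239.95496687]
 [  0.           0.           1.        ]]
```

View pics/w1.png

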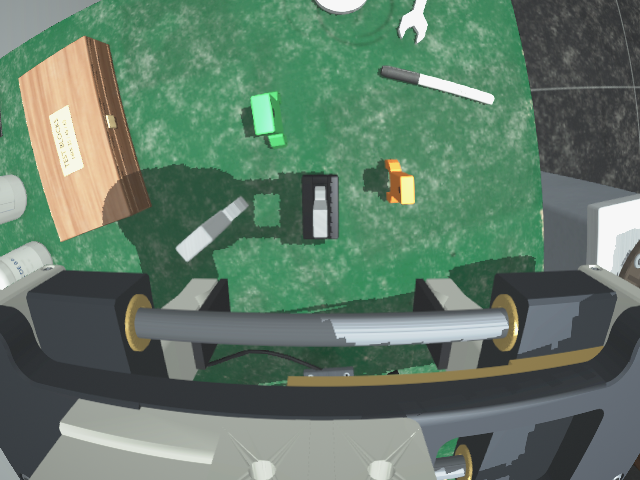

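Run:
```python
from h import *
T=load("top0");S=load("scene0");W=load("w1");st=np.load('pics/w1s.npy',allow_pickle=True).item()
f=W["frame"];print(f[180:245:3,318].tolist());print(f[226,305:335].tolist())
# big leaf: top view tab-top outer corners / scene tab top
print("big top",meet(ray(T,402.5,222.4),ray(S,360+62/3,195+10/3)))
print("green top",meet(ray(T,365+237/2.88,205+163/2.88),ray(S,360+238/3,195+26/3)))
print("orange top",meet(ray(T,404,315.5),ray(S,360+258/3,195+157/3)))
for u,v in((319.5,226),(319.5,213),(319.5,238)):
    o,d=wray(W,u,v,st);print(u,v,o+d*(.086-o[2])/d[2])
```

```text
[[52, 55, 56], [43, 47, 48], [138, 144, 145], [168, 177, 176], [202, 213, 213], [197, 207, 208], [214, 221, 221], [151, 160, 159], [152, 160, 160], [151, 158, 159], [216, 223, 224], [217, 224, 225], [212, 219, 220], [213, 220, 221], [213, 220, 221], [210, 218, 218], [216, 223, 223], [216, 222, 223], [215, 221, 222], [127, 133, 134], [44, 82, 60], [41, 81, 58]]
[[49, 51, 54], [50, 52, 55], [51, 52, 55], [50, 52, 55], [50, 51, 55], [49, 51, 55], [49, 51, 54], [67, 70, 71], [162, 171, 172], [211, 219, 219], [215, 223, 223], [214, 221, 221], [213, 220, 220], [212, 219, 219], [210, 218, 219], [210, 217, 219], [210, 218, 219], [211, 218, 219], [212, 219, 220], [213, 220, 220], [213, 220, 221], [199, 209, 209], [116, 122, 122], [57, 59, 61], [49, 50, 54], [61, 63, 67], [86, 89, 94], [104, 107, 113], [107, 111, 116], [108, 112, 118]]
big top (array([ 0.6061809 , -0.23313205,  0.10708952]), np.float64(5.577975203607577e-05))
green top (array([ 0.52966122, -0.32078375,  0.10275978]), np.float64(0.0008747003498303057))
orange top (array([ 0.4258694 , -0.23687288,  0.08178641]), np.float64(0.0010807120126242983))
319.5 226 [ 0.50585317 -0.22350411  0.086     ]
319.5 213 [ 0.50372004 -0.23422111  0.086     ]
319.5 238 [ 0.50785501 -0.21345196  0.086     ]
```

Emit:
carry_out:
  commands: [0, 0, -1, 0, 0.1, 0, 0, -1, 0, 0.1, 0, 0, -0.5, 0, 0.1, 0, 0, 0, 0, 0.1, 0, 0, 0, 0, 0.1]
  grip_force: 12

```text
time_s: 3.05
tcp_pos: [0.5064, -0.2194, 0.1492]
eef_rot: [180.0, -0.0, -100.9]
contact_force: [-0.3, 0.3, 1.1]
gripper_width: 0.0529
```

Run:
```python
from h import *
st=telemetry.get_state();np.save('pics/w2s.npy',st,allow_pickle=True);c=get("wrist","w2");st2=telemetry.get_state()
print(st["tcp_pos"],st["eef_rot"],st["contact_force"],st["gripper_width"],st2["tcp_pos"])
```

```text
[ 0.50636179 -0.21935173  0.14915228] [ 1.79996143e+02 -2.32236218e-02 -1.00928210e+02] [-0.32400839  0.32889681  1.10032739] 0.052895200963179824 [ 0.50693908 -0.21953677  0.14990764]
```

View pics/w2.png

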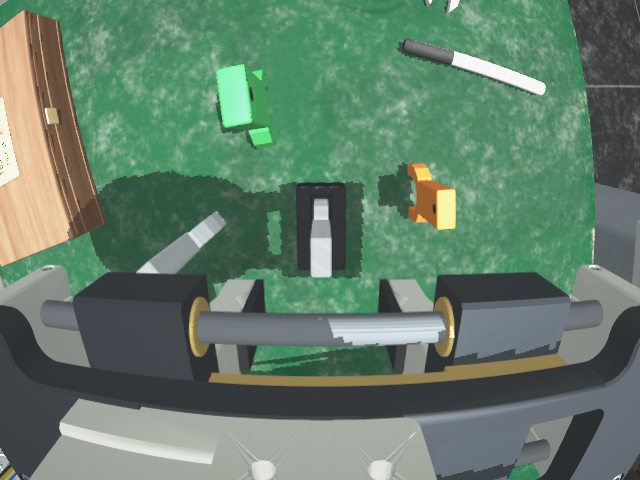

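Run:
```python
from h import *
W=load("w2");st=np.load('pics/w2s.npy',allow_pickle=True).item();T=load("top0")
f=W["frame"];print([(v,int(f[v,320].mean())) for v in range(214,284,2)])
for v in(245,265):
    k=np.where(f[v,300:345].mean(1)>140)[0]+300;print(v,k.min(),k.max())
for v in(235,237,277):
    o,d=wray(W,320.5,v,st);print(v,o+d*(.086-o[2])/d[2])
# two-view height check of the front top edge w1 row 237.5 / w2 row 277
st1=np.load('pics/w1s.npy',allow_pickle=True).item();print(meet(wray(load("w1"),320,237.5,st1),wray(W,320.5,277,st)))
```

```text
[(214, 210), (216, 217), (218, 227), (220, 160), (222, 160), (224, 159), (226, 159), (228, 159), (230, 159), (232, 158), (234, 157), (236, 157), (238, 207), (240, 224), (242, 226), (244, 224), (246, 224), (248, 220), (250, 220), (252, 220), (254, 222), (256, 220), (258, 220), (260, 219), (262, 219), (264, 221), (266, 223), (268, 226), (270, 224), (272, 221), (274, 222), (276, 212), (278, 104), (280, 121), (282, 130)]
245 311 331
265 311 331
235 [ 0.50246655 -0.23889065  0.086     ]
237 [ 0.50268509 -0.23776307  0.086     ]
277 [ 0.50721323 -0.21440941  0.086     ]
(array([ 0.50764462, -0.21236072,  0.08062999]), np.float64(3.7466348808781436e-05))
```

Emit:
carry_out:
  commands: [-0.03, -0.16, 0, 0, 0.1, 0, 0, -0.7, 0, 0.1, 0, 0, -0.7, 0, 0.1, 0, 0, -0.46, 0, 0.1, 0, 0, 0, 0, 0.1, 0, 0, 0, 0, 0.1]

```text
time_s: 3.7
tcp_pos: [0.5054, -0.2267, 0.0753]
eef_rot: [-179.9, -0.0, -101.0]
contact_force: [0.1, -0.6, 0.9]
gripper_width: 0.0395
```

Emit:
carry_out:
  commands: [0, 0, 0, 0, 0.4, 0, 0, 0, 0, 0.7, 0, 0, 0, 0, 1, 0, 0, 0, 0, 1, 0, 0, 0, 0, 1, 0, 0, 0, 0, 1, 0, 0, 0, 0, 1]

```text
time_s: 4.4
tcp_pos: [0.505, -0.2264, 0.0747]
eef_rot: [-180.0, -0.0, -101.0]
contact_force: [-1.2, 0.8, 5.4]
gripper_width: 0.0115
```

Run:
```python
from h import *
s=telemetry.get_state()
for k in("tcp_pos","eef_rot","contact_force","moment","gripper_width"):print(k,s[k])
```

```text
tcp_pos [ 0.50504775 -0.2263557   0.07467071]
eef_rot [-1.79962648e+02 -5.34471568e-03 -1.00989321e+02]
contact_force [-1.24168125  0.81666988  5.37144913]
moment [0.51266341 0.3644674  0.02583008]
gripper_width 0.0115334853642318
```

Emit:
carry_out:
  commands: [0, 0, 0.3, 0, 1, 0, 0, 0.7, 0, 1, 0, 0, 1, 0, 1, 0, 0, 1, 0, 1, 0, 0, 0.6, 0, 1, 0, 0, 0, 0, 1]

```text
time_s: 5.0
tcp_pos: [0.5065, -0.2268, 0.2229]
eef_rot: [-179.6, -0.0, -101.0]
contact_force: [-0.8, -0.4, -2.3]
gripper_width: 0.0119
```

Emit:
carry_out:
  commands: [0.1, 0.8, 0, 0.12, 1, 0.1, 1, 0, 0.1, 1, 0.1, 1, 0, 0.1, 1, 0.1, 1, 0, 0.1, 1, 0.1, 1, 0, 0.1, 1, 0.1, 1, 0, 0.1, 1, 0.1, 1, 0, 0.1, 1, 0.3, 0.7, 0, 0.2, 1]

```text
time_s: 5.8
tcp_pos: [0.5436, 0.0758, 0.2178]
eef_rot: [179.9, -0.0, -97.2]
contact_force: [0.3, -0.3, -1.1]
gripper_width: 0.012
```

Emit:
carry_out:
  commands: [0, 0, 0, 0, 1, 0, 0, 0, 0, 1, 0, 0, 0, 0, 1]

```text
time_s: 6.1
tcp_pos: [0.5441, 0.0731, 0.2176]
eef_rot: [179.9, -0.0, -97.4]
contact_force: [0.1, -0.8, -1.6]
gripper_width: 0.0121
```

Run:
```python
from h import *
st=telemetry.get_state();np.save('pics/w3s.npy',st,allow_pickle=True);c=get("wrist","w3")
for k in("time_s","tcp_pos","eef_rot","contact_force","moment","gripper_width"):print(k,st[k])
S=get("scene","scene3")
im=np.vstack([c["frame"][120:420],cv2.resize(S["frame"][200:340,180:340],None,fx=2.14,fy=2.14,interpolation=2)[:300,:].copy() if 0 else np.pad(cv2.resize(S["frame"][180:340,180:340],(300,300),interpolation=2),((0,0),(0,340),(0,0)))])
cv2.imwrite('pics/v3.png',im[:,:,::-1])
```

```text
time_s 6.1
tcp_pos [0.5440589  0.07306074 0.21763596]
eef_rot [ 1.79926652e+02 -3.54475178e-02 -9.73541478e+01]
contact_force [ 0.06059526 -0.79930897 -1.55253572]
moment [ 0.05234515 -0.05614862  0.03538239]
gripper_width 0.012087881067567682
```

View pics/v3.png

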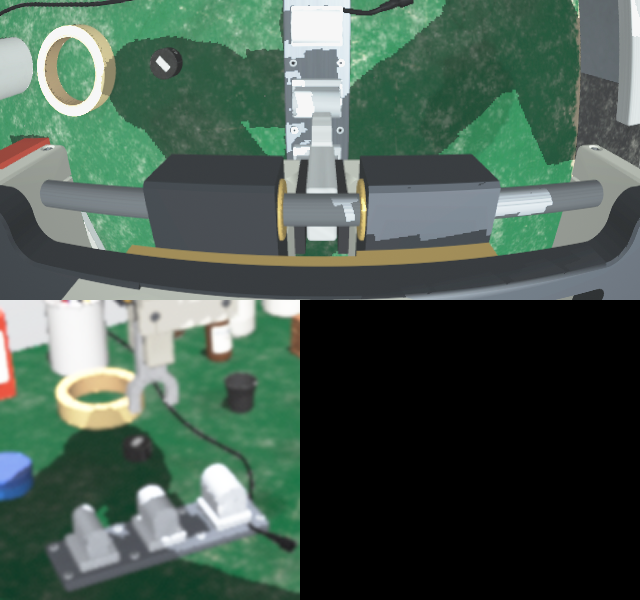

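Run:
```python
from h import *
T=load("top0");f=T["frame"].mean(2)
yaw=np.radians(-7.31);ex=np.array([np.cos(yaw),np.sin(yaw),0]);ey=np.array([-ex[1],ex[0],0]);c0=np.array([.5459,.0735,.040])
g=np.arange(-24,24.1,1.5)
for n,k in((1,65),(2,0),(3,-65)):
    prof=[]
    for s in g:
        # plane z=.04 through the nose centre; average along bar
        prof.append(np.mean([cv2.getRectSubPix(f.astype(np.float32),(1,1),tuple(map(float,proj(T,c0+ey*(k+s)/1000+ex*a/1000))))[0,0] for a in range(-12,13,3)]))
    print(n,[(float(a),int(b)) for a,b in zip(g,prof)])
```

```text
1 [(-24.0, 138), (-22.5, 127), (-21.0, 158), (-19.5, 218), (-18.0, 245), (-16.5, 245), (-15.0, 244), (-13.5, 231), (-12.0, 154), (-10.5, 94), (-9.0, 105), (-7.5, 146), (-6.0, 190), (-4.5, 215), (-3.0, 230), (-1.5, 239), (0.0, 242), (1.5, 243), (3.0, 243), (4.5, 241), (6.0, 237), (7.5, 228), (9.0, 219), (10.5, 226), (12.0, 239), (13.5, 233), (15.0, 185), (16.5, 151), (18.0, 149), (19.5, 150), (21.0, 150), (22.5, 150), (24.0, 150)]
2 [(-24.0, 148), (-22.5, 145), (-21.0, 150), (-19.5, 180), (-18.0, 228), (-16.5, 245), (-15.0, 238), (-13.5, 175), (-12.0, 108), (-10.5, 123), (-9.0, 165), (-7.5, 197), (-6.0, 216), (-4.5, 228), (-3.0, 236), (-1.5, 241), (0.0, 243), (1.5, 244), (3.0, 244), (4.5, 242), (6.0, 240), (7.5, 236), (9.0, 227), (10.5, 215), (12.0, 215), (13.5, 229), (15.0, 226), (16.5, 172), (18.0, 146), (19.5, 146), (21.0, 146), (22.5, 146), (24.0, 146)]
3 [(-24.0, 154), (-22.5, 155), (-21.0, 173), (-19.5, 207), (-18.0, 221), (-16.5, 158), (-15.0, 137), (-13.5, 168), (-12.0, 194), (-10.5, 214), (-9.0, 225), (-7.5, 231), (-6.0, 235), (-4.5, 238), (-3.0, 241), (-1.5, 242), (0.0, 242), (1.5, 242), (3.0, 241), (4.5, 238), (6.0, 235), (7.5, 231), (9.0, 223), (10.5, 209), (12.0, 198), (13.5, 205), (15.0, 190), (16.5, 153), (18.0, 151), (19.5, 150), (21.0, 150), (22.5, 151), (24.0, 151)]
```

Emit:
carry_out:
  commands: [0.05, 0, -0.5, 0, 1, 0, 0, -0.8, 0, 1, 0, 0, -0.7, 0, 1, 0, 0, -0.3, 0, 1, 0, 0, 0, 0, 1, 0, 0, 0, 0, 1]

```text
time_s: 6.8
tcp_pos: [0.5474, 0.0735, 0.1272]
eef_rot: [-179.9, 0.0, -97.3]
contact_force: [0.3, 0.6, -0.9]
gripper_width: 0.0122
```

Emit:
carry_out:
  commands: [0, 0, -0.05, 0, 1, 0, 0, -0.05, 0, 1, 0, 0, 0, 0, 1]

```text
time_s: 7.1
tcp_pos: [0.5469, 0.0738, 0.1226]
eef_rot: [-180.0, 0.0, -97.3]
contact_force: [0.6, 0.4, -2.3]
gripper_width: 0.012
```

Emit:
carry_out:
  commands: [0, 0, -0.04, 0, 1, 0, 0, -0.04, 0, 1, 0, 0, 0, 0, 1]

```text
time_s: 7.4
tcp_pos: [0.5466, 0.0736, 0.1187]
eef_rot: [180.0, -0.0, -97.3]
contact_force: [-0.2, -0.5, -1.6]
gripper_width: 0.0119
```

Emit:
carry_out:
  commands: [0, 0, -0.04, 0, 1, 0, 0, -0.04, 0, 1, 0, 0, 0, 0, 1]

```text
time_s: 7.7
tcp_pos: [0.5466, 0.0736, 0.1154]
eef_rot: [180.0, -0.0, -97.3]
contact_force: [-0.3, 0.3, -1.6]
gripper_width: 0.0117
```

Emit:
carry_out:
  commands: [0, 0, -0.03, 0, 1, 0, 0, 0, 0, 1]

```text
time_s: 7.9
tcp_pos: [0.5466, 0.0736, 0.1144]
eef_rot: [180.0, -0.0, -97.3]
contact_force: [0.7, 0.3, -1.4]
gripper_width: 0.0119
```

Emit:
carry_out:
  commands: [0, 0, -0.03, 0, 1, 0, 0, 0, 0, 1]

```text
time_s: 8.1
tcp_pos: [0.5468, 0.0736, 0.1133]
eef_rot: [-180.0, -0.0, -97.3]
contact_force: [0.6, 0.1, -0.2]
gripper_width: 0.012
```

Emit:
carry_out:
  commands: [0, 0, -0.03, 0, 1, 0, 0, 0, 0, 1]

```text
time_s: 8.3
tcp_pos: [0.5467, 0.0734, 0.1122]
eef_rot: [-180.0, -0.0, -97.3]
contact_force: [1.1, -1.4, -0.2]
gripper_width: 0.012
```

Emit:
carry_out:
  commands: [0, 0, -0.03, 0, 1, 0, 0, 0, 0, 1]

```text
time_s: 8.5
tcp_pos: [0.5467, 0.0734, 0.1109]
eef_rot: [180.0, -0.0, -97.3]
contact_force: [-0.1, -3.4, 0.7]
gripper_width: 0.0121
```

Emit:
carry_out:
  commands: [0, 0, -0.03, 0, 1, 0, 0, 0, 0, 1]

```text
time_s: 8.7
tcp_pos: [0.5466, 0.0735, 0.1096]
eef_rot: [180.0, -0.0, -97.3]
contact_force: [-0.2, -2.0, 0.9]
gripper_width: 0.0119
```

Emit:
carry_out:
  commands: [0, -0.015, 0, 0, 1, 0, 0, 0, 0, 1]

```text
time_s: 8.9
tcp_pos: [0.5466, 0.0733, 0.1096]
eef_rot: [180.0, 0.0, -97.3]
contact_force: [-0.5, -0.7, -1.0]
gripper_width: 0.012
```

Emit:
carry_out:
  commands: [0, -0.01, -0.03, 0, 1, 0, 0, 0, 0, 1]

```text
time_s: 9.1
tcp_pos: [0.5467, 0.0729, 0.1083]
eef_rot: [180.0, 0.0, -97.3]
contact_force: [-0.5, -0.0, -1.0]
gripper_width: 0.012
```

Emit:
carry_out:
  commands: [0, 0, -0.03, 0, 1, 0, 0, 0, 0, 1]

```text
time_s: 9.3
tcp_pos: [0.5467, 0.0728, 0.1072]
eef_rot: [180.0, 0.0, -97.3]
contact_force: [-0.9, 0.1, -1.2]
gripper_width: 0.0121
```

Sliding in freely. Continue down.

Emit:
carry_out:
  commands: [0, 0, -0.04, 0, 1, 0, 0, -0.04, 0, 1, 0, 0, 0, 0, 1]

```text
time_s: 9.6
tcp_pos: [0.5466, 0.0726, 0.1039]
eef_rot: [180.0, -0.0, -97.3]
contact_force: [0.5, -1.2, -2.1]
gripper_width: 0.0119
```

Emit:
carry_out:
  commands: [0, 0, -0.04, 0, 1, 0, 0, -0.04, 0, 1, 0, 0, 0, 0, 1]

```text
time_s: 9.9
tcp_pos: [0.5466, 0.0726, 0.1007]
eef_rot: [180.0, -0.0, -97.3]
contact_force: [0.4, 0.8, -0.9]
gripper_width: 0.0118
```

Emit:
carry_out:
  commands: [0, 0, -0.04, 0, 1, 0, 0, -0.04, 0, 1, 0, 0, 0, 0, 1]

```text
time_s: 10.2
tcp_pos: [0.5466, 0.0726, 0.0975]
eef_rot: [180.0, -0.0, -97.3]
contact_force: [-0.2, -0.5, -0.7]
gripper_width: 0.0116
```

Emit:
carry_out:
  commands: [0, 0, -0.03, 0, 1, 0, 0, 0, 0, 1]

```text
time_s: 10.4
tcp_pos: [0.5467, 0.0726, 0.0964]
eef_rot: [180.0, -0.0, -97.3]
contact_force: [0.6, 0.5, -1.5]
gripper_width: 0.0119
```

Emit:
carry_out:
  commands: [0, 0, -0.03, 0, 1, 0, 0, 0, 0, 1]

```text
time_s: 10.6
tcp_pos: [0.5466, 0.0726, 0.0952]
eef_rot: [180.0, -0.0, -97.3]
contact_force: [-0.2, 0.4, -0.7]
gripper_width: 0.0119
```

Emit:
carry_out:
  commands: [0, 0, -0.02, 0, 1, 0, 0, 0, 0, 1]

```text
time_s: 10.8
tcp_pos: [0.5467, 0.0726, 0.0945]
eef_rot: [180.0, -0.0, -97.3]
contact_force: [0.3, -0.5, -1.9]
gripper_width: 0.0119
```

Emit:
carry_out:
  commands: [0, 0, -0.02, 0, 1, 0, 0, 0, 0, 1]

```text
time_s: 11.0
tcp_pos: [0.5468, 0.0727, 0.0942]
eef_rot: [-180.0, 0.0, -97.3]
contact_force: [-1.6, -0.5, 2.6]
gripper_width: 0.012
```

Emit:
carry_out:
  commands: [0, 0, -0.02, 0, 1, 0, 0, 0, 0, 1]

```text
time_s: 11.2
tcp_pos: [0.5469, 0.0727, 0.0941]
eef_rot: [-180.0, 0.0, -97.3]
contact_force: [-4.3, -0.7, 10.5]
gripper_width: 0.0122
```

Emit:
carry_out:
  commands: [0, 0, 0.025, 0, 1, 0.004, 0.03, 0, 0, 1, 0, 0, 0, 0, 1]

```text
time_s: 11.5
tcp_pos: [0.5469, 0.0735, 0.0942]
eef_rot: [-180.0, -0.0, -97.3]
contact_force: [-1.5, -3.5, 5.1]
gripper_width: 0.0123
```

Emit:
carry_out:
  commands: [-0.004, -0.03, 0, 0, 1, -0.004, -0.03, 0, 0, 1, 0, 0, 0, 0, 1]

```text
time_s: 11.8
tcp_pos: [0.5472, 0.0722, 0.0941]
eef_rot: [-179.9, 0.1, -97.3]
contact_force: [-0.6, 4.0, 2.4]
gripper_width: 0.0121
```

Emit:
carry_out:
  commands: [0.004, 0.03, 0, 0, 1, 0, 0, 0, 0, 1]

```text
time_s: 12.0
tcp_pos: [0.547, 0.0727, 0.0941]
eef_rot: [-180.0, -0.0, -97.3]
contact_force: [0.1, -0.2, 3.0]
gripper_width: 0.0123
```

Emit:
carry_out:
  commands: [0, 0, 0, 0, 1, 0, 0, 0, 0, 1, 0, 0, 0, 0, 0.6, 0, 0, 0, 0, 0.4, 0, 0, 0, 0, 0.3, 0, 0, 0, 0, 0.3]

```text
time_s: 12.6
tcp_pos: [0.5464, 0.0725, 0.0937]
eef_rot: [180.0, -0.0, -97.3]
contact_force: [-1.1, -0.4, 0.7]
gripper_width: 0.0298
```

Emit:
carry_out:
  commands: [0, 0, 0.3, 0, 0.3, 0, 0, 0.5, 0, 0.3, 0, 0, 0.8, 0, 0.3, 0, 0, 0.8, 0, 0.3, 0, 0, 0.8, 0, 0.3, 0, 0, 0, 0, 0.3, 0, 0, 0, 0, 0.3]

```text
time_s: 13.3
tcp_pos: [0.5469, 0.0728, 0.2234]
eef_rot: [-179.9, 0.1, -97.3]
contact_force: [-0.7, 0.5, -0.6]
gripper_width: 0.0308
```

Run:
```python
from h import *
st=telemetry.get_state();np.save('pics/w4s.npy',st,allow_pickle=True);c=get("wrist","w4");S=get("scene","scene4")
print(st["tcp_pos"],st["gripper_width"])
im=np.vstack([c["frame"][120:420],np.pad(cv2.resize(S["frame"][180:340,180:340],(300,300),interpolation=2),((0,0),(0,340),(0,0)))])
cv2.imwrite('pics/v4.png',im[:,:,::-1])
```

```text
[0.54692449 0.07284345 0.2234378 ] 0.030841665836053495
```

View pics/v4.png

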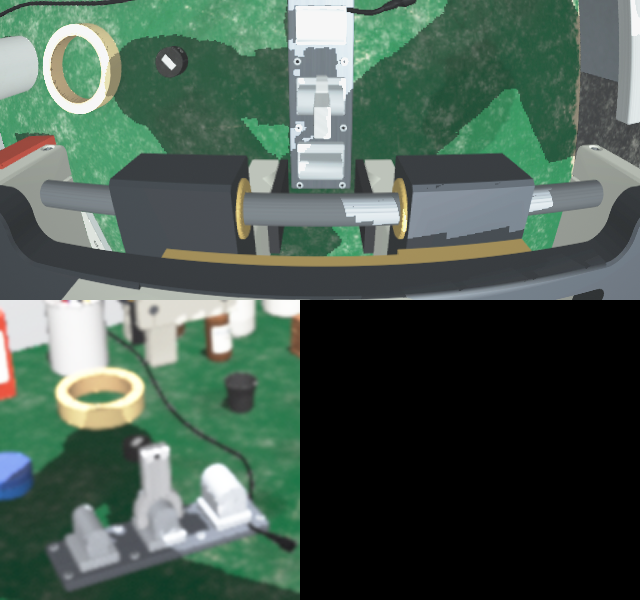

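The picture shows the leaf standing upright and home on the middle bar, with its tab at scene-crop (155,465) and wrist crop (322,110). The gripper is clear above it.

Run:
```python
from h import *
r.close_job()
```

```text
the job is handed in; nothing more can be done
```

I set the leaf down upright and home on the middle bar (nose_2), let go of it, backed the gripper off and handed the job in at about 13 s.

- **Choosing the bar:** I tried the leaf only on the middle bar, not on all three. The camera measured the noses about 19, 23 and 27 mm across from nose_1 to nose_3, so the middle one was the likely 12 mm nose.
- **Fit:** The leaf first touched slightly off the middle, with about 3 N of side force. After a shift of about 1 mm in -y it slid down freely. It stopped at a TCP height of 94.2 mm, where I had worked out 94.4 mm for home on the 12 mm nose. The highest reading I saw was about 11 N, against the 30 N limit.
- **Side play:** A push of about 0.7 mm to each side met 3.5 to 4 N, so the play is about 0.5 mm each way, as expected for the 12 mm nose and far from the 3 mm of the 9.5 mm one. I did not do a separate rocking test.
- **Last look:** After release, the wrist and scene pictures showed the leaf upright and about mid-length on the bar. The loose things in those crops looked undisturbed.
- **Disagreement:** The heights measured from the pictures for the leaf's top were 84.5 mm (scene and top cameras) and 80.6 mm (two wrist views), against 86 mm from the text. I used the text height for the grasp, and the home height found by feel agreed with it.

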